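# Select the plugged line on the rack selector panel

### The job

On the rack panel lying face up on the bench, push the black selector arm round with a fingertip until it points at the one socket that has a tall plug standing in it (the other three have flat caps), then press the round push button on the same panel all the way down to switch over, and let it come back up. Push only: do not pinch the arm, do not press the button before the arm points at the plug, leave the plug and caps seated in their sockets, and leave the loose things around alone.

Things in the scene. Friction and masses are not known exactly. Their poses are not given: they have to be found in the camera images.
- unit: Rack selector panel, fixed, face up: grey box with a cream metal face 266 (x) x 483 (y) mm, face 60 mm above the bench. Origin: centre of underside; x away from the robot at yaw 0, y left, z up. Four steel sockets, 26 mm across, 12 mm high, stand on the face 115 mm from dial at -80, -30, 30 and 80 degrees from the panel's x (positive anticlockwise from above).
- dial (a point): On the selector's turning axis, at the level of the panel's face; in the panel's frame at x -30, y 60, z 60 mm. Axes as the panel's. The arm's hub here is 44 mm across and reaches 28 mm above the face.
- pointer (a joint): Selector angle in rad: 0 with the arm along the panel's +x, positive anticlockwise from above; stops at -1.8 and 1.8; starts between the two middle sockets. Friction about 0.12 N m (2 N at 60 mm), no detents or spring: stays where left. The arm is a black bar 12 mm wide, with a pointed tip 94 mm from the axis; a thin rib on top reaches 28 mm above the face.
- aim (a point): Point on the arm's centre line prolonged to 115 mm from the axis, at the face's level: it lies under the middle of the socket that the arm points at. x points outward along the arm.
- side_left (a point): Middle of the arm's left (anticlockwise) side, a flat face from 18 to 88 mm out from the axis and 10 to 24 mm above the panel's face. The point: 53 mm out, 6 mm left of the arm's centre line, 17 mm above the face; x outward along the arm.
- side_right (a point): Middle of the arm's right (clockwise) side, the same face on the other side: 53 mm out, 6 mm right of the centre line, 17 mm above the panel's face; x outward along the arm.
- plug: Tall steel plug, loose in its socket: knurled cylinder 32 mm across, from 12 to 42 mm above the face. Origin: on its axis, at the level of the panel's face when seated; z up. The arm must point at it.
- cap1: Flat steel cap, 26 mm across, loose in its socket, its top 17 mm above the face. Origin: on its axis, at the level of the panel's face when seated; z up.
- cap2: Flat steel cap, 26 mm across, loose in its socket, its top 17 mm above the face. Origin: on its axis, at the level of the panel's face when seated; z up.
- cap3: Flat steel cap, 26 mm across, loose in its socket, its top 17 mm above the face. Origin: on its axis, at the level of the panel's face when seated; z up.
- take (a joint): Push button's travel in m: 0 up, 0.006 fully down (about 5 N); a spring brings it back.
- take_top (a point): Centre of the round grey button's top, 22 mm above the panel's face when up; button 34 mm across, in a black housing 50 mm across and 12 mm high. In the panel's frame it lies at x -20, y -165 mm. Pressed straight down.
- module: Bystander: small steel transceiver module 56 x 14 x 10 mm lying loose on the panel's face, in the far right corner. Origin: centre of its underside.
- driver: Bystander: screwdriver lying loose on the bench to the left of the panel; origin on its underside, long axis x.
- jar: Bystander: closed jar 64 mm across and 70 mm high standing loose on the bench to the right of the panel; origin: centre of its underside.

How it is judged:
On the way, in this order (a step that is already met when the one before it is completed fails the run):
1. the arm points at the plug (horizontal distance between aim and plug below 0.012 m and value of joint take below 0.002 m), for 0.3 s.
2. the button is pressed down (horizontal distance between aim and plug below 0.012 m and value of joint take above 0.0045 m), for 0.04 s.
At the end, for the whole second after the job is handed in: The selector arm points at the plug to within 12 mm at the socket circle (about 6 degrees) and is at rest, after that the button has been pressed at least 4.5 of its 6 mm and is up again, and the plug and the caps are seated in their sockets (horizontal distance between aim and plug below 0.012 m and value of joint take below 0.0015 m and velocity of joint pointer between -0.05 and 0.05 rad/s and z of each of plug, cap1, cap2, cap3 in the frame of unit below 0.064 m and angle between each of plug, cap1, cap2, cap3's own z axis and vertical below 0.25 rad); the robot touches nothing.
It fails at once if the button is pressed (over 3 mm) while the arm does not point at the plug (horizontal distance between aim and plug above 0.013 m and value of joint take above 0.003 m).
It fails at once if the arm is pinched: both its sides pressed at once (contact force between each of pointer_c3, pointer_c4 and the fingers above 1.5 N).
It fails at once if the plug or a cap is lifted more than 6 mm or tipped out of its socket (z of any of plug, cap1, cap2, cap3 in the frame of unit above 0.066 m or angle between any of plug, cap1, cap2, cap3's own z axis and vertical above 0.4 rad).
It fails at once if a bystander (module, screwdriver, jar) is moved more than 20 mm (distance of any of module, driver, jar from where it was at the start of the episode above 0.02 m).
It also fails if it takes over 54 s, if anything falls off the work surface, if the arm or the gripper's body presses on something with over 40 N, if the wrist force passes 120 N, or if a joint passes its speed limit or range.

### The arm

A 7-joint arm with a two-finger parallel gripper is mounted at the origin on the work surface. World frame = base frame: x ahead of the robot, y to its left, z up, the work surface at z = 0. Lengths are in m, angles in rad, forces in N, time in s.
With the tool pointing down it reaches from about 0.425 to 0.925 m from the base axis. Payload 6.8 kg.
Tool frame: the origin (TCP) lies at the very end of the fingers, on their centre line; the grasp point (between the pads) lies 19 mm behind it (r.tcp_to_grasp is the distance from the TCP to the grasp point, in m); z points along the fingers, y is the line along which they close (so a half turn about z gives the same grasp; the last joint's range is limited). The gripper opens to 85 mm and grips with 20 to 120 N. Pads are 22 mm wide; open, the fingers measure 114 mm over their backs; the gripper's body (76 mm by 85 mm) begins 54 mm behind the grasp point. The pads swing forward as they close: fully open they stand 13 mm farther back than shut.
Start: joints at [1.085, 0.477, 0.022, 1.555, -0.011, 1.109, -0.083], TCP at [0.249, -0.627, 0.231] pointing down, gripper open.
Joint ranges: [-2.96, 2.96], [-0.34, 2.1], [-1.41, 1.46], [0.24, 2.44], [-1.37, 4.51], [0.17, 1.92], [-2.96, 2.96]. Speed limits (rad/s): [2.39, 2.39, 3.14, 3.14, 3.14, 3.14, 3.14].

### API

Orientations are given as a rotation vector (axis times angle).
In Python, from bench import r gives the robot as it stands.
- The arm moves only by the tool step_arm, never from a script. Its argument "moves" is a list of rows, each a list of 7 numbers: the shift along the tool's x, y, z in mm, then the turn, a rotation vector about the tool's x, y, z in rad, then the finger opening in mm, from 0 to 85.4. A call has 1 to 8 rows; each row is the pose to reach, as a shift and turn from the pose commanded when the call began, along the tool's axes at that moment; what a row does not reach only later rows make up. A row lasts 1/10 s, in which the tool goes at most 50 mm and 8.59 degrees, less where a joint would pass 70% of its speed; a pose out of reach is approached as far as the arm can. A call with a gripper value outside its range is refused whole. The fingers move at their own pace and stop on an object; "grip_force" is the grip in N (left out, the last holds). Time passes only in rows, so rows that repeat a pose let the fingers close. It gives the time, the measured TCP pose, the force, the opening and the grip force at its end, in the units of the state.
- r.get_obs(): the state, without advancing time (a new reading comes with each control period).
- r.grab_frame(name): name is "scene" or "top" or "wrist"; returns a dict with "image" (420x560x3 uint8, red, green, blue), "depth" (420x560 float32, m along the optical axis (not along the pixel's ray), 0 where there is no reading), "mtx" (3x3 intrinsics, pixels), "rvec" (rotation vector, rad) and "tvec" (3), from world to camera coordinates, as OpenCV has them. Camera axes: x right, y down, z forward; pixel columns grow to the right and rows downward; lengths in m; the calibration is good to about 2 mm. A picture is of the moment at which its call begins.
- r.hand_in(): hands the job in; it is judged then, once.
The state is a dict: "clock": time; "joints": joint angles; "qvel": joint speeds; "tau": joint torques, N m; "tcp_pos": TCP position; "orientation": TCP orientation; "contact_force": force on the tool from outside, world axes, zero at the start; "moment": the same for the moment, N m; "grip_width": finger opening in m; "gripper_force": force on a finger pad.
Only numpy, scipy, OpenCV 4.12 (cv2) and the standard library are available. Lean on these libraries where they do the work, as an engineer would, in place of code of your own. Each camera call takes 0.05 s, during which the arm holds its last target. There are 200 camera calls.

## Working session

There is one attempt and no reset: what is moved stays moved. The work goes in short steps, Python scripts to look and compute and a tool call to move; the robot and the scene stay as the last step left them, time stands still between calls to the robot, and variables do not carry over. Pictures are saved under pics/ and viewed, at most 10 in all, crops included, and the job is handed in when it is done.

Besides the shell and the picture viewer there is one more tool, called after "Emit:" as a command line: name --pt "numbers of a row" for each row, then --argument value for the rest. step_arm: Moves the arm, as the interface text tells. Its arguments: {"type":"object","properties":{"moves":{"type":"array","items":{"type":"array","items":{"type":"number"}}},"grip_force":{"type":"number"}},"required":["moves"]}

```bash
mkdir -p pics
cat > h.py <<'E'
import numpy as np, cv2
from bench import r
def grab(n,f):
    g=r.grab_frame(n); cv2.imwrite('pics/'+f,cv2.cvtColor(g['image'],cv2.COLOR_RGB2BGR)); return g
def ray(g,uv,z):
    R=cv2.Rodrigues(np.array(g['rvec'],float))[0]; t=np.array(g['tvec'],float).reshape(3)
    d=R.T@np.linalg.solve(g['mtx'],np.array([uv[0],uv[1],1.])); c=-R.T@t
    return c+d*(z-c[2])/d[2]
E
python3 - <<'E'
from h import *
g=grab('top','top1.png')
np.savez('top1.npz',**g)
o=r.get_obs(); print(o['tcp_pos'],o['orientation'],o['clock'])
im=g['image'].astype(int); m=((im.min(2)>150)).astype(np.uint8)
c=max(cv2.findContours(m,cv2.RETR_EXTERNAL,cv2.CHAIN_APPROX_NONE)[0],key=cv2.contourArea)
b=cv2.boxPoints(cv2.minAreaRect(c)); print(b)
P=np.array([ray(g,p,.06) for p in b]); print(P, P.mean(0), np.linalg.norm(P-np.roll(P,1,0),axis=1))
E
```

```text
[ 0.2487338  -0.62688071  0.23033436] [-3.08402153e+00 -5.89584502e-01  7.97190832e-04] 0.05
[[167.69159 258.24353]
 [193.55359 153.96129]
 [383.7818  201.13788]
 [357.9198  305.4201 ]]
[[ 0.4989003   0.29108596  0.06      ]
 [ 0.75795746  0.22844372  0.06      ]
 [ 0.63489448 -0.24292972  0.06      ]
 [ 0.38055202 -0.17434355  0.06      ]] [0.56807606 0.0255641  0.06      ] [0.48024051 0.26652329 0.48717288 0.26342769]
```

View pics/top1.png

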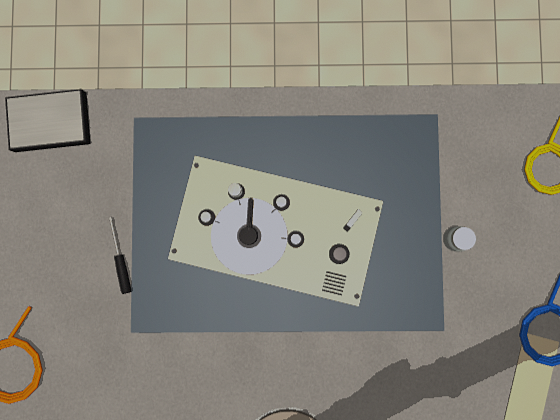

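The top view shows the panel turned about -15°. The plug is at (236,191), which is the +30° socket. The arm's hub is at (249,236) with its tip at (250,199), and the button is at (340,254). The arm must go anticlockwise, pushed on its right side.

```bash
cat > geo.py <<'E'
from h import *
g=dict(np.load('top1.npz'))
im=g['image'].astype(int); hsv=cv2.cvtColor(g['image'],cv2.COLOR_RGB2HSV)
yaw=np.arctan2(-(0.758-0.6349),0.2284+0.2429)
c=np.array([.5681,.0256]); R=np.array([[np.cos(yaw),-np.sin(yaw)],[np.sin(yaw),np.cos(yaw)]])
P=lambda x,y:c+R@np.array([x,y])
dial=P(-30,60) if 0 else P(-.03,.06)
plug=dial+R@(.115*np.array([np.cos(np.pi/6),np.sin(np.pi/6)])); btn=P(-.02,-.165)
def toolshift(p,z):
    o=r.get_obs(); T=cv2.Rodrigues(np.array(o['orientation']))[0]
    return T.T@(np.array([p[0],p[1],z])-o['tcp_pos'])*1000
E
python3 - <<'E'
from geo import *
print('yaw',np.degrees(yaw),'dial',dial,'plug',plug,'btn',btn)
print('hub ray',ray(g,(249,236),.088)[:2],'plugtop',ray(g,(236,188),.102)[:2],'btn ray',ray(g,(340,254),.082)[:2])
m=(im.max(2)<75).astype(np.uint8); m[:,:225]=0;m[:,275:]=0;m[:195]=0;m[250:]=0
ys,xs=np.nonzero(m); Q=np.array([ray(g,p,.086)[:2] for p in zip(xs,ys)])
d=np.linalg.norm(Q-dial,axis=1); s=Q[(d>.035)&(d<.095)]
a=np.arctan2(*(s-dial).T[::-1]); print('arm world deg',np.degrees(np.median(a)),len(s),d.max())
o=r.get_obs(); T=cv2.Rodrigues(np.array(o['orientation']))[0]; print(T)
p=dial+.055*np.array([np.cos(0),np.sin(0)])+np.array([0,-.045]); print(p,toolshift(p,.23))
E
```

```text
yaw -14.638193608805922 dial [0.55423664 0.09123389] plug [0.66512794 0.12169893] btn [ 0.50705131 -0.12898996]
hub ray [0.55103286 0.08803124] plugtop [0.66587027 0.11759818] btn ray [ 0.50590692 -0.13065658]
arm world deg -4.259254931804137 128 0.1071204875357659
[[ 9.29482232e-01  3.68865972e-01 -8.21751145e-04]
 [ 3.68866846e-01 -9.29480881e-01  1.59420379e-03]
 [-1.75754449e-04 -1.78490085e-03 -9.99998392e-01]]
[0.60923664 0.04623389] [ 583.37069668 -492.66931868    1.11120019]
```

Emit:
step_arm --pt "290 -245 0 0 0 0.108 0" --pt "290 -245 0 0 0 0.108 0" --pt "290 -245 0 0 0 0.108 0" --pt "290 -245 0 0 0 0.108 0" --pt "290 -245 0 0 0 0.108 0" --pt "290 -245 0 0 0 0.108 0" --pt "290 -245 0 0 0 0.108 0" --pt "290 -245 0 0 0 0.108 0"

```text
clock: 0.85
tcp_pos: [0.4297, -0.2884, 0.231]
orientation: [-3.111, -0.429, -0.0]
contact_force: [0.5, -0.2, -0.2]
grip_width: -0.0001
gripper_force: 0.0
```

Run:
```python
from geo import *
print(toolshift([.609,.046],.14))
```

```text
[ 263.08910535 -273.24134747   91.53418104]
```

Emit:
step_arm --pt "263 -273 0 0 0 0 0" --pt "263 -273 0 0 0 0 0" --pt "263 -273 0 0 0 0 0" --pt "263 -273 0 0 0 0 0" --pt "263 -273 0 0 0 0 0" --pt "263 -273 0 0 0 0 0" --pt "263 -273 0 0 0 0 0" --pt "263 -273 0 0 0 0 0"

```text
clock: 1.65
tcp_pos: [0.6096, 0.0455, 0.2308]
orientation: [-3.11, -0.429, 0.0]
contact_force: [-0.3, 0.4, 0.1]
grip_width: 0.0001
gripper_force: 0.0
```

Emit:
step_arm --pt "0 0 40 0 0 0 0" --pt "0 0 80 0 0 0 0" --pt "0 0 90 0 0 0 0" --pt "0 0 90 0 0 0 0"

```text
clock: 2.05
tcp_pos: [0.6074, 0.0401, 0.1396]
orientation: [-3.113, -0.422, 0.007]
contact_force: [0.4, -0.2, 0.1]
grip_width: 0.0002
gripper_force: 0.0
```

Run:
```python
from geo import *
print(r.get_obs()['tcp_pos'],toolshift([.609,.046],.073))
grab('wrist','w1.png');
```

```text
[0.60744095 0.0400868  0.13956759] [ 3.36806438 -5.24056603 66.55699025]
```

View pics/w1.png

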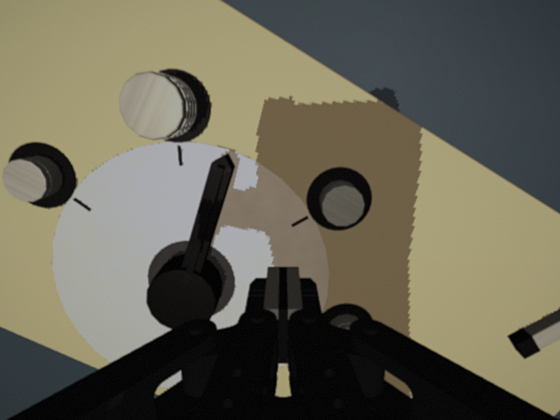

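The wrist view shows the closed fingertips at (283,300), the arm from (180,290) to (230,155) and the plug at (155,105). The fingertips are clear of the arm and of the cap at (343,203). I'll descend beside the arm and push anticlockwise.

Emit:
step_arm --pt "0 0 30 0 0 0 0" --pt "0 0 55 0 0 0 0" --pt "0 0 66 0 0 0 0" --pt "0 0 66 0 0 0 0" --pt "0 0 66 0 0 0 0"

```text
clock: 2.6
tcp_pos: [0.6102, 0.0406, 0.077]
orientation: [-3.113, -0.422, -0.004]
contact_force: [-0.1, 0.2, 0.2]
grip_width: 0.0003
gripper_force: 0.0
```

Emit:
step_arm --pt "2 -6 0 0 0 0 0" --pt "4 -12 0 0 0 0 0" --pt "6 -18 0 0 0 0 0" --pt "8 -23 0 0 0 0 0" --pt "9 -27 0 0 0 0 0" --pt "10 -31 0 0 0 0 0" --pt "10 -34 0 0 0 0 0" --pt "10 -34 0 0 0 0 0"

```text
clock: 3.4
tcp_pos: [0.6098, 0.0762, 0.0755]
orientation: [3.113, 0.423, 0.001]
contact_force: [1.6, -2.3, 0.4]
grip_width: -0.0004
gripper_force: 0.8
```

Run:
```python
from geo import *
print(toolshift([.6115,.0848],.073))
grab('wrist','w2.png')
```

```text
[ 3.91755408 -7.88998633  2.48911857]
```

View pics/w2.png

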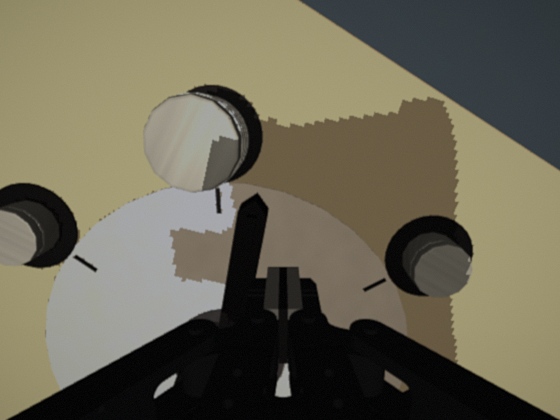

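The finger is against the arm. The arm tip is at (257,197) and the plug's tick mark runs from (218,190) to (219,212), so the arm still has to turn further anticlockwise.

Run:
```python
from geo import *
w=r.grab_frame('wrist'); D=np.array([.553,.090])
for n,uv,z in [('tip',(257,197),.084),('tickouter',(218,190),.06),('tickinner',(219,212),.06),('tickR',(365,290),.06),('tickR2',(384,280),.06),('tickL',(75,256),.06),('tickL2',(96,270),.06)]:
    p=ray(w,uv,z)[:2]; print(n,p,np.linalg.norm(p-D),np.degrees(np.arctan2(*(p-D)[::-1])))
```

```text
tip [0.64913101 0.09815892] 0.0964766241632172 4.851235277040842
tickouter [0.64146295 0.11618358] 0.09225655828348593 16.487886604806967
tickinner [0.63140976 0.1135008 ] 0.08185584135952025 16.6844076771624
tickR [0.61130339 0.03491614] 0.08020920605732391 -43.373570917423336
tickR2 [0.61898812 0.02772876] 0.09073113825892393 -43.34006411643711
tickL [0.59139615 0.17552196] 0.09374577712352729 65.82170798954566
tickL2 [0.58666749 0.16492036] 0.08213744594519679 65.80194398668264
```

Emit:
step_arm --pt "1 -3 2 0 0 0 0" --pt "2 -5 2 0 0 0 0" --pt "3 -7 2 0 0 0 0" --pt "3 -9 2 0 0 0 0" --pt "3 -9 2 0 0 0 0" --pt "3 -9 2 0 0 0 0"

```text
clock: 4.1
tcp_pos: [0.6097, 0.0859, 0.0731]
orientation: [-3.113, -0.423, 0.001]
contact_force: [-0.5, -1.0, 0.5]
grip_width: 0.0002
gripper_force: 0.6
```

Run:
```python
from geo import *
w=grab('wrist','w3.png'); np.savez('w3.npz',**w); print(toolshift([.6115,.0848],.073))
```

```text
[1.40580674 1.44741336 0.10969857]
```

View pics/w3.png

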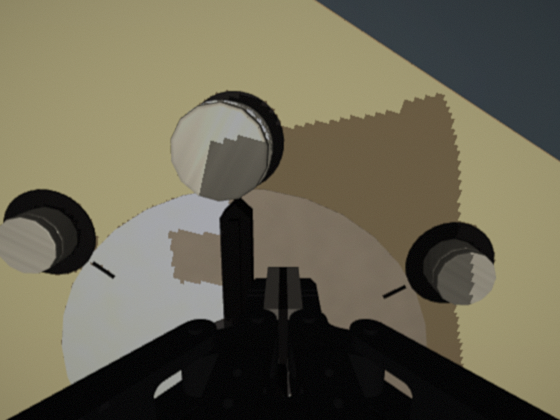

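The arm tip is now at (238,200), close under the plug, with the tick hidden behind it. I'll compute the angle still left.

Run:
```python
from geo import *
w=dict(np.load('w3.npz')); D=np.array([.553,.090])
for n,uv,z in [('tip',(238,200),.084),('tickR',(384,297),.06),('tickR2',(406,287),.06),('tickL',(93,263),.06),('tickL2',(115,277),.06),('plug',(219,150),.102)]:
    p=ray(w,uv,z)[:2]; print(n,p,np.linalg.norm(p-D),np.degrees(np.arctan2(*(p-D)[::-1])))
```

```text
tip [0.64672055 0.11464859] 0.09690766001468272 14.735149268160113
tickR [0.61130571 0.03533868] 0.0799213063737882 -43.15224291910214
tickR2 [0.61933286 0.02690291] 0.09154939032285139 -43.56789094434355
tickL [0.59139104 0.17553362] 0.09375432098905385 65.8274790187859
tickL2 [0.58681645 0.16444024] 0.08176124512816517 65.56882113201239
plug [0.6659801 0.1231679] 0.11774808733071951 16.360812969488894
```

About 1.6° remains. I'll nudge a little more, back off and lift.

Emit:
step_arm --pt "0 -1 0 0 0 0 0" --pt "0 -1.5 0 0 0 0 0" --pt "0 -1.5 0 0 0 0 0" --pt "0 -1.5 0 0 0 0 0" --pt "0 5 0 0 0 0 0" --pt "0 14 0 0 0 0 0" --pt "0 18 -10 0 0 0 0" --pt "0 18 -50 0 0 0 0"

```text
clock: 4.95
tcp_pos: [0.6122, 0.066, 0.1205]
orientation: [3.113, 0.42, -0.012]
contact_force: [0.4, -0.3, 0.1]
grip_width: -0.0001
gripper_force: 0.0
```

Emit:
step_arm --pt "0 0 -25 0 0 0 0" --pt "0 0 -25 0 0 0 0" --pt "0 0 -25 0 0 0 0"

```text
clock: 5.25
tcp_pos: [0.6153, 0.0678, 0.1494]
orientation: [-3.113, -0.422, -0.003]
contact_force: [-0.6, -0.5, -0.1]
grip_width: 0.0
gripper_force: 0.0
```

Run:
```python
from geo import *
w=grab('wrist','w4.png'); np.savez('w4.npz',**w)
print(r.get_obs()['tcp_pos'],toolshift([.5065,-.130],.12))
```

```text
[0.61452601 0.06772462 0.14830293] [-156.76465275  161.8260212    28.33514647]
```

View pics/w4.png

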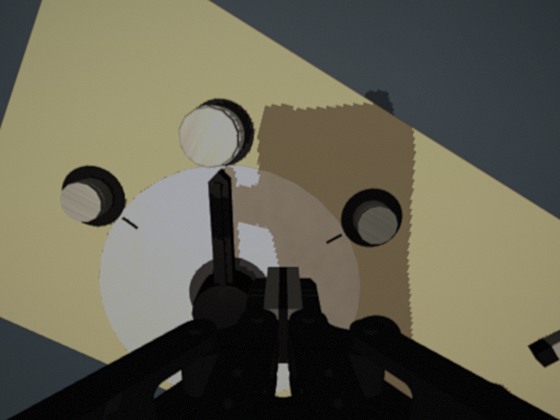

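The arm's tip is at (222,170) and the tick is hidden under it. The plug is seated, with its top at (210,136). I'll check the angle and go over the button.

Run:
```python
from geo import *
w=dict(np.load('w4.npz')); D=np.array([.553,.090])
for n,uv,z in [('tip',(221.5,170),.084),('plug',(210,136),.102)]:
    p=ray(w,uv,z)[:2]; print(n,p,np.degrees(np.arctan2(*(p-D)[::-1])))
```

```text
tip [0.64629786 0.11450274] 14.71522502830154
plug [0.66580809 0.12197652] 15.825882548909023
```

Emit:
step_arm --pt "-157 162 0 0 0 0 0" --pt "-157 162 0 0 0 0 0" --pt "-157 162 0 0 0 0 0" --pt "-157 162 0 0 0 0 0" --pt "-157 162 0 0 0 0 0" --pt "-157 162 0 0 0 0 0" --pt "-157 162 0 0 0 0 0" --pt "-157 162 0 0 0 0 0"

```text
clock: 6.1
tcp_pos: [0.507, -0.1285, 0.1479]
orientation: [-3.112, -0.425, 0.0]
contact_force: [-0.2, 0.7, 0.3]
grip_width: -0.0002
gripper_force: 0.0
```

Run:
```python
from geo import *
print(toolshift([.5065,-.130],.092))
```

```text
[-0.8817922   1.41031645 55.84983804]
```

The aim is within about 3 mm of the plug. Now I'll press the button.

Emit:
step_arm --pt "-1 1 35 0 0 0 0" --pt "-1 1 55 0 0 0 0" --pt "-1 1 63 0 0 0 0" --pt "-1 1 67 0 0 0 0" --pt "-1 1 70 0 0 0 0" --pt "-1 1 72 0 0 0 0" --pt "-1 1 72 0 0 0 0" --pt "-1 1 72 0 0 0 0"

```text
clock: 6.9
tcp_pos: [0.5067, -0.1307, 0.0771]
orientation: [3.113, 0.423, 0.003]
contact_force: [-1.3, 2.6, 4.6]
grip_width: 0.0001
gripper_force: 2.1
```

Emit:
step_arm --pt "0 0 1.5 0 0 0 0" --pt "0 0 2.5 0 0 0 0" --pt "0 0 2.5 0 0 0 0" --pt "0 0 2.5 0 0 0 0"

```text
clock: 7.3
tcp_pos: [0.5068, -0.1309, 0.0758]
orientation: [3.112, 0.422, 0.003]
contact_force: [-6.0, 4.1, 21.2]
grip_width: -0.0
gripper_force: 10.5
```

The force of 21 N shows the button is bottomed, so I'll release it.

Emit:
step_arm --pt "0 0 -5 0 0 0 0" --pt "0 0 -25 0 0 0 0" --pt "0 0 -60 0 0 0 0" --pt "0 0 -100 0 0 0 0" --pt "0 0 -140 0 0 0 0" --pt "0 0 -140 0 0 0 0" --pt "0 0 -140 0 0 0 0" --pt "0 0 -140 0 0 0 0"

```text
clock: 8.1
tcp_pos: [0.5051, -0.1316, 0.2127]
orientation: [-3.113, -0.422, 0.003]
contact_force: [-0.4, -0.2, -0.7]
grip_width: -0.0
gripper_force: 0.0
```

Run:
```python
from geo import *
g=grab('scene','s1.png')
```

```text
(no output)
```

View pics/s1.png

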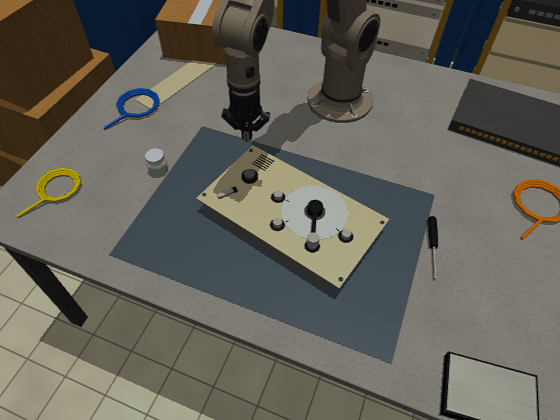

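In the scene view the arm at (315,220) points at the plug at (313,242). The button at (250,176) is up, the caps are seated, nothing else has been disturbed, and the robot is clear.

```bash
python3 -c "
from bench import r
print(r.hand_in())"
```

```text
the job is handed in; nothing more can be done
None
```

The selector arm was pushed round to within about 3 mm of the plug, the button was pressed to its stop and came back up, and the job is handed in; the hand-in call returned no verdict.

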